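# Shut away the sample jar in the cooler

## Robot

A 6-joint arm with a two-finger parallel gripper is mounted at the origin on the work surface. World frame = base frame: x ahead of the robot, y to its left, z up, the work surface at z = 0. Lengths are in m, angles in degrees, forces in N, time in s.
With the tool pointing down it reaches from about 0.275 to 0.85 m from the base axis. Payload 5.2 kg.
Tool frame: the origin (TCP) lies where the fingers leave the gripper's body, on its centre line; the fingertips stand ahead of it and the grasp point (between the pads) lies 54 mm ahead of it (ctrl.tcp_to_tips is the z of the fingertips in the tool frame, in m); z points along the fingers, y is the direction in which the jaws open and shut (so a half turn about z gives the same grasp; the last joint's range is limited). The gripper opens to 85 mm and grips with 20 to 120 N. Pads are 22 mm wide; open, the fingers measure 114 mm over their backs; the gripper's body (76 mm by 85 mm) begins 54 mm behind the grasp point. The pads swing forward as they close: fully open they stand 13 mm farther back than shut.
Start: joints at [57.823, 14.817, 87.949, -0, 77.235, -11.62], TCP at [0.193, 0.515, 0.304] pointing down, gripper open.
Joint ranges: [-179.93, 179.93], [-52.35, 119.4], [10.71, 147.94], [-69.91, 249.91], [12.55, 155.21], [-178.61, 178.61]. Speed limits (degrees/s): [147.25, 147.25, 180, 180, 180, 180].

## Interface

Orientations are given as a 3x3 rotation matrix whose columns are the frame's x, y, z axes.
In Python, from station import ctrl gives the robot as it stands.
- The arm moves only by the tool carry_out, never from a script. Its argument "steps" is a list of rows, each a list of 7 numbers: the closure in counts, from 0 (fully open) to 255 (shut), then the shift along the tool's x, y, z in cm, then the turn, a rotation vector about the tool's x, y, z in degrees. In form: [[jaw, tx, ty, tz, rx, ry, rz], ...]. A call has 1 to 5 rows; each row shifts and turns the commanded pose from where the row before left it, along the tool's axes as they then stand; what a row does not reach is not made up. A row lasts 1/10 s, in which the tool goes at most 50 mm and 8.59 degrees, less where a joint would pass 70% of its speed; a pose out of reach is approached as far as the arm can. A call with a gripper value outside its range is refused whole. The fingers move at their own pace and stop on an object; "grip_force" is the grip in N (left out, the last holds). Time passes only in rows, so rows that do not move let the fingers close. It gives the time, the measured TCP pose, the force and the opening at its end, in the units of the state.
- ctrl.state(): the state, without advancing time (a new reading comes with each control period).
- ctrl.grab_frame(name): name is "scene" or "top" or "wrist"; returns a dict with "pixels" (480x640x3 uint8, red, green, blue), "mtx" (3x3 intrinsics, pixels), "k1" (the pictures are not rectified: a ray, as slopes to the right and down, at radius r is drawn at 1 + k1 r^2 times it, then the intrinsics apply), "R" (3x3) and "t" (3): a world point X has camera coordinates R X + t. Camera axes: x right, y down, z forward; pixel columns grow to the right and rows downward; lengths in m; the calibration is good to about 2 mm. A picture is of the moment at which its call begins. There is no depth.
- ctrl.job_done(): hands the job in, once; it reports no verdict.
Trained networks look in a picture, given as the dict that the camera call returned (one of the last four; its "shot" number tells which), for a name from the list of things; names that differ only in an ending like _2 or _b are one class to them, and where a whole thing is asked for, a point or a joint stands for the part that bears it (a point fixed in the world has none). Each returns a list of dicts, best first, with "p" (0 to 1); they miss things now and then, are a little off and sometimes report something else, mostly with a low value. They report only what shows in the picture. A call takes as long as a camera call. They do not tell look-alikes from the thing itself.
- ctrl.find_in(query, picture): "rect" ([left, top, right, bottom] in pixels, round what is visible of it).
- ctrl.cut_out(query, picture): "region" (480x640 bool, what is visible of it) and "rect" ([left, top, right, bottom] in pixels, round what is visible of it).
- ctrl.mark_of(query, picture): "location" ([column, row] in pixels: a listed point, or the origin of a listed thing).
The state is a dict: "clock": time; "joint_pos": joint angles; "qd": joint speeds; "joint_efforts": joint torques, N m; "tcp_pos": TCP position; "tcp_rot": TCP orientation; "force": force on the tool from outside, world axes, zero at the start; "torque": the same for the moment, N m; "finger_gap": finger opening in m.
Only numpy, scipy, OpenCV 4.12 (cv2) and the standard library are available. Lean on these libraries where they do the work, as an engineer would, in place of code of your own. Each camera call takes 0.05 s, during which the arm holds its last target.

## Task

One of the cooler's two open drawers holds the glass sample jar, the other a flanged steel fitting. With the fingertips only, push the jar's drawer fully home so that the jar stays standing, then push the latch across in front of that drawer as far as it goes. Leave the fitting's drawer open as it is, pick nothing up, and do not disturb the other things around.

Things in the scene. Friction and masses are not known exactly. Their poses are not given: they have to be found in the camera images.
- cooler: fixed white chest, 220 deep (x) x 360 wide (y) x 115 mm high. Origin: centre of its underside, on the work surface; x points into the chest, away from the robot, y to the robot's left, z up. Its front face is the plane x = -110 mm. Behind it two drawers side by side, centred at y = +97.5 mm (left) and -97.5 mm (right), with a 60 mm wide fixed post between them
- drawer_left (a joint): left drawer (+y side), how far it is pulled out in m: 0 = fully home, its front flush with the cooler's front; slides along the cooler's x axis; 0.12 at most. About 2 N of friction and light damping, it stays where it is left. Mass 0.8 kg
- left_front (a point): middle of the top edge of the left drawer's front, on its outer face. The front is a flat aluminium plate 131 mm wide and 84 mm high (z = 14 to 98 mm above the work surface), 8 mm thick, without a handle; behind it the drawer is an open tray with walls 42 mm high and its inner floor at z = 20 mm
- drawer_right (a joint): right drawer (-y side), same kind and values as the left one
- right_front (a point): middle of the top edge of the right drawer's front, on its outer face; same plate as the left one
- latch (a joint): sliding latch on the cooler's front top edge, in m along the cooler's y axis: about 0 = in the middle, in front of the post, both drawers free; +0.04 (stop) = across in front of the left drawer, -0.04 (stop) = across in front of the right drawer. About 1.5 N of friction, stays where it is left
- latch_top (a point): centre of the top face of the latch's black thumb block, 18 mm behind the cooler's front face. The block is 20 mm along the cooler's x, 22 mm along its y, 28 mm high (121 to 149 mm above the work surface), on a dark 50 mm wide plate (upper face at 121 mm) lying on the cooler's top. A 50 mm wide tongue hangs from it up to 8.5 mm before the front face, down to 85 mm
- jar: clear glass sample jar with a white cap, 42 mm diameter, 60 mm high, standing loose in one of the drawers, about 45 mm before the cooler's front face; about 70 g. Origin: centre of its underside, z up
- fitting: turned steel pipe fitting, a spool with a flange at each end, 46 mm diameter, 40 mm high, standing loose in the other drawer. Origin: centre of its underside, z up
- vial: small amber vial with a black cap, 28 mm diameter, 50 mm high, standing on the work surface before the post, between the two open drawers. Bystander. Origin: centre of its underside
- beaker: glass beaker, 64 mm diameter, 75 mm high, standing on the rear of the cooler's top. Bystander. Origin: centre of its underside
- collar: steel ring, 60 mm diameter, 16 mm high, lying on the rear of the cooler's top. Bystander. Origin: centre of its underside
- reagent: clear bottle with a black cap and a paper band, 70 mm diameter, 160 mm high, standing on the work surface to the left of the cooler. Bystander. Origin: centre of its underside
- drum: white plastic jar with a black lid, 110 mm diameter, 130 mm high, standing on the work surface to the right of the cooler. Bystander. Origin: centre of its underside
- wrench: steel wrench lying on the work surface to the right, in front. Bystander. Origin: under its middle
Mind the look-alikes: they are no part of the job. Leave any pink look-alike of the jar alone.

How it is judged (in metres and radians):
On the way, in this order (a step that is already met when the one before it is completed fails the run):
1. the jar's drawer is fully home (((y of jar in the frame of cooler above 0 m and value of joint drawer_left below 0.005 m) or (y of jar in the frame of cooler below 0 m and value of joint drawer_right below 0.005 m))), for 0.2 s.
2. the latch is across in front of that drawer (((y of jar in the frame of cooler above 0 m and value of joint latch above 0.034 m) or (y of jar in the frame of cooler below 0 m and value of joint latch below -0.034 m))), for 0.2 s.
At the end, for the whole second after the job is handed in: The drawer with the jar is within 5 mm of fully home, the latch is over to that drawer's side to within 6 mm of its stop, the jar stands upright in the shut drawer at rest, and the other drawer is still open as found (((y of jar in the frame of cooler above 0 m and value of joint drawer_left below 0.005 m) or (y of jar in the frame of cooler below 0 m and value of joint drawer_right below 0.005 m)) and ((y of jar in the frame of cooler above 0 m and value of joint latch above 0.034 m) or (y of jar in the frame of cooler below 0 m and value of joint latch below -0.034 m)) and ((y of jar in the frame of cooler above 0 m and value of joint drawer_right above 0.05 m) or (y of jar in the frame of cooler below 0 m and value of joint drawer_left above 0.05 m)) and angle between jar's own z axis and vertical below 0.2 rad and linear speed of jar below 0.02 m/s and x of jar in the frame of cooler above -0.105 m and z of jar in the frame of cooler below 0.03 m); the robot touches nothing.
It fails at once if the jar is lifted or tipped (z of jar in the frame of cooler above 0.035 m or angle between jar's own z axis and vertical above 0.5 rad).
It fails at once if the fitting is lifted, tipped or moved more than 20 mm (z of fitting in the frame of cooler above 0.035 m or angle between fitting's own z axis and vertical above 0.5 rad or distance of fitting from where it was at the start of the episode above 0.02 m).
It fails at once if the fitting's drawer is moved more than 10 mm ((y of jar in the frame of cooler above 0 m and distance of right_front from where it was at the start of the episode above 0.01 m) or (y of jar in the frame of cooler below 0 m and distance of left_front from where it was at the start of the episode above 0.01 m)).
It fails at once if a bystander is moved more than 20 mm or tipped (distance of any of vial, beaker, collar, reagent, drum, wrench from where it was at the start of the episode above 0.02 m or angle between any of vial, beaker, collar, reagent, drum, wrench's own z axis and vertical above 0.4 rad).
It also fails if it takes over 42 s, if anything falls off the work surface, if the arm or the gripper's body presses on something with over 40 N, if the wrist force passes 120 N, or if a joint passes its speed limit or range.

## Working session

There is one attempt and no reset: what is moved stays moved. The work goes in short steps, Python scripts to look and compute and a tool call to move; the robot and the scene stay as the last step left them, time stands still between calls to the robot, and variables do not carry over. Pictures are saved under pics/ and viewed, and the job is handed in when it is done.

Besides the shell and the picture viewer there is one more tool, called after "Request:" as name(argument=value, ...), one argument or row to a line, values as JSON. carry_out: Moves the arm, as the interface text tells. Its arguments: {"type":"object","properties":{"steps":{"type":"array"},"grip_force":{"type":"number"}},"required":["steps"]}

```bash
mkdir -p pics; ls
python3 - <<'E'
from station import ctrl
import cv2,pickle
s=ctrl.state()
print({k:s[k] for k in ('clock','tcp_pos','tcp_rot','finger_gap','force')},ctrl.tcp_to_tips)
P={}
for n in("scene","top"):
    f=ctrl.grab_frame(n);P[n]=f
    cv2.imwrite(f"pics/{n}0.png",f["pixels"][:,:,::-1])
    print(n,f["mtx"],f["k1"],f["R"],f["t"])
    for q in ["cooler","left_front","right_front","latch_top","jar","fitting","vial","beaker","collar","reagent","drum","wrench"]:
        print(q,[(round(d["p"],2),[round(float(v)) for v in d["location"]]) for d in ctrl.mark_of(q,f)][:3])
pickle.dump(P,open("P.pkl","wb"))
E
```

```text
pics
{'clock': 0.0, 'tcp_pos': array([0.1928924, 0.5146466, 0.3030763]), 'tcp_rot': array([[-9.36326604e-01,  3.51128988e-01, -9.61880657e-04],
       [ 3.51130128e-01,  9.36325371e-01, -1.55977066e-03],
       [ 3.52952570e-04, -1.79820004e-03, -9.99998321e-01]]), 'finger_gap': 0.08565776300264072, 'force': array([ 1.39947443, -0.0267163 ,  1.06348718])} 0.0726
scene [[493.11172751   0.         313.16680103]
 [  0.         493.11172751 237.26736767]
 [  0.           0.           1.        ]] 0.024593642201278555 [[ 0.13173488  0.9910936  -0.01947806]
 [ 0.68507295 -0.10522565 -0.72083466]
 [-0.71646421  0.08161517 -0.69283331]] [-0.06333678 -0.29931919  1.66044546]
cooler [(0.66, [290, 310]), (0.55, [248, 219])]
left_front [(0.74, [325, 216])]
right_front [(0.88, [249, 219]), (0.3, [167, 243]), (0.22, [291, 309])]
latch_top [(0.6, [283, 236])]
jar [(0.67, [248, 214]), (0.65, [214, 236]), (0.52, [284, 228])]
fitting [(0.46, [319, 220])]
vial [(0.43, [169, 247])]
beaker [(0.7, [321, 218]), (0.69, [337, 290])]
collar [(0.74, [242, 308])]
reagent [(0.64, [478, 254])]
drum [(0.55, [150, 302])]
wrench [(0.63, [166, 244])]
top [[507.72466755   0.         327.65378241]
 [  0.         507.72466755 247.43710235]
 [  0.           0.           1.        ]] -0.09858026760858618 [[ 0.02488198 -0.9996426  -0.00977529]
 [-0.99510251 -0.02383087 -0.09593271]
 [ 0.09566547  0.01211442 -0.99533982]] [-0.01435438  0.53768296  1.17346151]
cooler [(0.72, [361, 191])]
left_front [(0.6, [324, 155]), (0.57, [315, 274])]
right_front [(0.71, [403, 282]), (0.6, [323, 154])]
latch_top [(0.72, [366, 219]), (0.71, [388, 257]), (0.29, [323, 154])]
jar [(0.78, [391, 256]), (0.72, [497, 227]), (0.7, [434, 313])]
fitting [(0.74, [322, 249])]
vial [(0.64, [354, 253])]
beaker [(0.59, [321, 155])]
collar [(0.54, [411, 155]), (0.3, [323, 250])]
reagent [(0.9, [157, 227])]
drum [(0.64, [495, 226]), (0.38, [320, 250])]
wrench [(0.86, [489, 302])]
```

View pics/scene0.png

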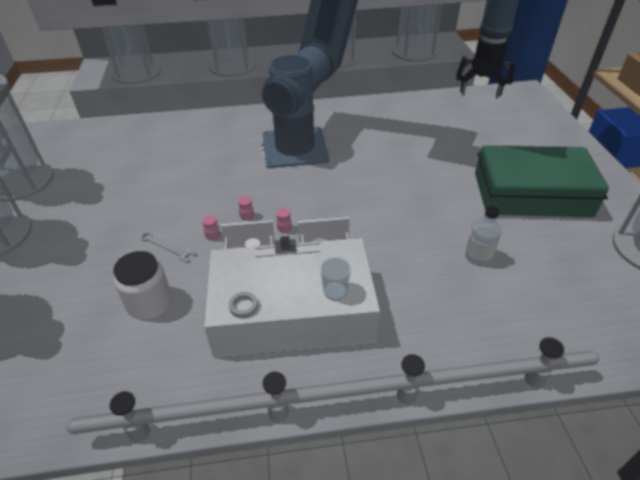

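View pics/top0.png

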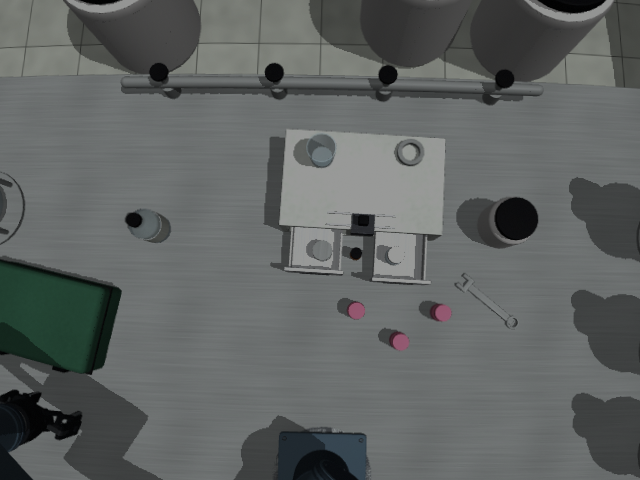

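```bash
cat > h.py <<'E'
import numpy as np,cv2
def ray(f,uv):
    K=np.array(f["mtx"]);k=f["k1"]
    d=np.linalg.inv(K)@np.array([uv[0],uv[1],1.]);p=d[:2].copy();q=p.copy()
    for _ in range(30): q=p/(1+k*(q@q))
    R=np.array(f["R"]);t=np.array(f["t"])
    return -R.T@t, R.T@np.array([q[0],q[1],1.])
def onz(f,uv,z):
    o,d=ray(f,uv);return o+d*(z-o[2])/d[2]
def proj(f,X):
    X=np.atleast_2d(X);c=X@np.array(f["R"]).T+np.array(f["t"]);p=c[:,:2]/c[:,2:]
    p=p*(1+f["k1"]*(p**2).sum(1,keepdims=True));K=np.array(f["mtx"])
    return p*[K[0,0],K[1,1]]+[K[0,2],K[1,2]]
E
python3 - <<'E'
import pickle,cv2
P=pickle.load(open("P.pkl","rb"))
a=P["top"]["pixels"][120:360,270:530,::-1]
cv2.imwrite("pics/topz.png",cv2.resize(a,None,fx=3,fy=2.5,interpolation=cv2.INTER_CUBIC)[:600,:800])
a=P["scene"]["pixels"][190:360,190:400,::-1]
cv2.imwrite("pics/scz.png",cv2.resize(a,None,fx=3.5,fy=3.5,interpolation=cv2.INTER_CUBIC)[:600,:800])
E
```

```text
(no output)
```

View pics/topz.png

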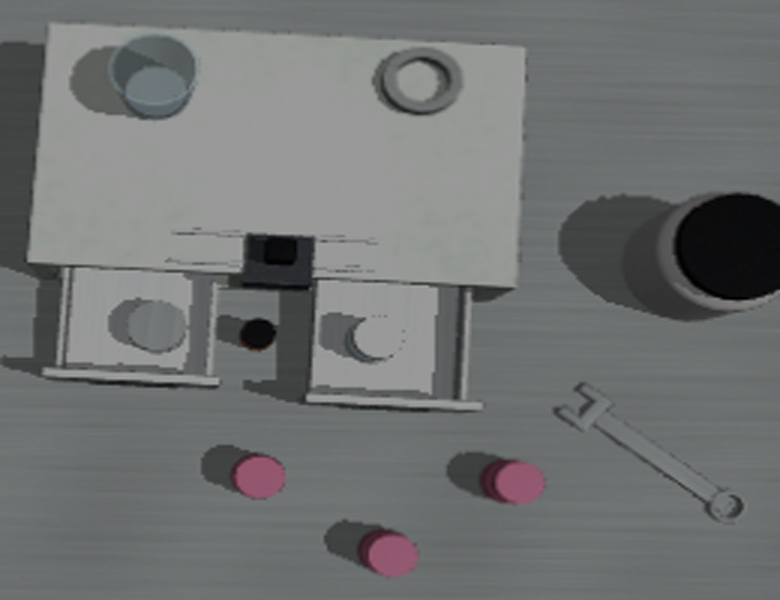

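View pics/scz.png

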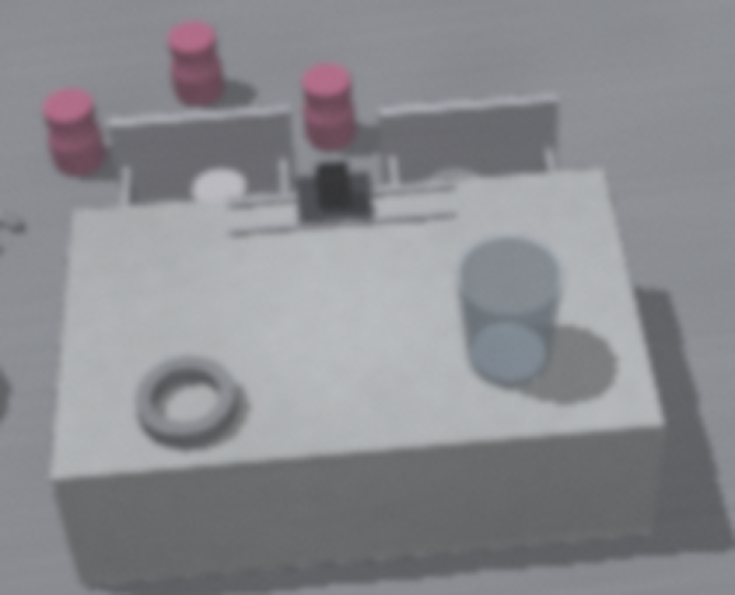

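Run:
```python
import pickle,numpy as np
from scipy.optimize import least_squares
from h import *
P=pickle.load(open("P.pkl","rb"));T,S=P["top"],P["scene"]
t=lambda u,v:np.array([270+u/3,120+v/2.5]); s=lambda u,v:np.array([190+u/3.5,190+v/3.5])
C=np.array([[.11,.18,.115],[.11,-.18,.115],[-.11,-.18,.115],[-.11,.18,.115]])
tc=np.array([t(50,24),t(526,47),t(516,289),t(28,262)]); sc=np.array([s(662,425),s(53,478),s(75,210),s(605,172)])
def W(p,X):
    c,q=np.cos(p[2]),np.sin(p[2]);X=np.atleast_2d(X);return X@np.array([[c,-q,0],[q,c,0],[0,0,1]]).T+[p[0],p[1],0]
for name,wt,ws in(("both",1,1),("top",1,0),("scene",0,1)):
    r=least_squares(lambda p:np.r_[wt*(proj(T,W(p,C))-tc).ravel(),ws*(proj(S,W(p,C))-sc).ravel()],[.55,-.05,0])
    print(name,r.x[:2],np.degrees(r.x[2]),abs(r.fun).max())
    if name=="both":p=r.x
print(p)
c,q=np.cos(p[2]),np.sin(p[2]);inv=lambda X:np.array([[c,q],[-q,c]])@(np.array(X)[:2]-p[:2])
def pr(n,X): print(n,"world",np.round(X,3),"cooler",np.round(inv(X),3))
pr("Rfront a",onz(T,t(307,402),.098));pr("Rfront b",onz(T,t(482,408),.098))
pr("Lfront a",onz(T,t(43,375),.098));pr("Lfront b",onz(T,t(218,382),.098))
pr("Rfront a S",onz(S,s(110,120),.098));pr("Rfront b S",onz(S,s(290,108),.098))
pr("latch T",onz(T,t(280,250),.149));pr("latch S",onz(S,s(333,168),.149))
pr("jarcap T",onz(T,t(376,337),.08));pr("jarcap S",onz(S,s(219,185),.08))
pr("vial",onz(T,t(259,334),.05))
for uv in((259,474),(389,552),(517,481)): pr("pink",onz(T,t(*uv),.06))
pr("wrench",onz(T,t(580,390),.01));pr("drum",onz(T,t(740,248),.13))
pr("beaker",onz(T,t(156,90),.117));pr("collar",onz(T,t(420,80),.131))
```

```text
both [ 0.6788944  -0.07661065] -2.364431347922915 1.3666332818294507
top [ 0.67825091 -0.07796941] -2.219281266146676 0.706478199179088
scene [ 0.67989189 -0.07534654] -2.5469071538008854 1.0896343710340943
[ 0.6788944  -0.07661065 -0.04126711]
Rfront a world [ 0.459 -0.102  0.098] cooler [-0.218 -0.035]
Rfront b world [ 0.457 -0.232  0.098] cooler [-0.215 -0.164]
Lfront a world [0.478 0.093 0.098] cooler [-0.207  0.161]
Lfront b world [ 0.475 -0.037  0.098] cooler [-0.205  0.032]
Rfront a S world [ 0.457 -0.229  0.098] cooler [-0.215 -0.161]
Rfront b S world [ 0.464 -0.099  0.098] cooler [-0.214 -0.031]
latch T world [ 0.587 -0.077  0.149] cooler [-0.092 -0.004]
latch S world [ 0.585 -0.076  0.149] cooler [-0.094 -0.003]
jarcap T world [ 0.52  -0.155  0.08 ] cooler [-0.156 -0.085]
jarcap S world [ 0.518 -0.155  0.08 ] cooler [-0.158 -0.085]
vial world [ 0.523 -0.068  0.05 ] cooler [-0.156  0.002]
pink world [ 0.394 -0.07   0.06 ] cooler [-0.285 -0.005]
pink world [ 0.326 -0.17   0.06 ] cooler [-0.348 -0.108]
pink world [ 0.392 -0.266  0.06 ] cooler [-0.279 -0.201]
wrench world [ 0.479 -0.327  0.01 ] cooler [-0.19  -0.259]
drum world [ 0.6   -0.415  0.13 ] cooler [-0.065 -0.341]
beaker world [0.733 0.015 0.117] cooler [0.051 0.094]
collar world [ 0.743 -0.179  0.131] cooler [ 0.069 -0.099]
```

Request:
carry_out(
  steps=[
    [255,0,0,0,0,0,-6],
    [255,0,0,0,0,0,-6],
    [255,0,0,0,0,0,-6.2],
  ],
)

```text
clock: 1.6
tcp_pos: [0.1931, 0.515, 0.3039]
tcp_rot: [[-0.999, 0.037, -0.0], [0.037, 0.999, -0.0], [0.0, -0.0, -1.0]]
force: [-0.4, -0.3, -0.6]
finger_gap: 0.0439
```

```bash
cat > go.py <<'E'
import sys,numpy as np
from station import ctrl
p=np.array([0.6789,-0.0766]);a=-0.0405
R=np.array([[np.cos(a),-np.sin(a),0],[np.sin(a),np.cos(a),0],[0,0,1]])
s=ctrl.state();pos=np.array(s["tcp_pos"]);rot=np.array(s["tcp_rot"])
L=R.T@(pos-[*p,0])
print("clock",s["clock"],"cooler-frame tcp",L.round(4),"tips z",round(pos[2]-ctrl.tcp_to_tips,4),ctrl.tcp_to_tips,"gap",s["finger_gap"],"F",np.round(s["force"],1),"q",np.round(s["joint_pos"],0))
Rd=np.array([[-1,0,0],[0,1,0],[0,0,-1.]]);Rd=R@Rd
import cv2
print("rotvec err tool deg",np.degrees(cv2.Rodrigues(rot.T@Rd)[0].ravel()).round(2))
if len(sys.argv)>3:
    X=R@np.array([float(v) for v in sys.argv[1:4]])+[*p,0]
    print("shift tool cm",(rot.T@(X-pos)*100).round(2))
E
python3 go.py -0.26 -0.0975 0.30
```

```text
clock 1.6 cooler-frame tcp [-0.5093  0.5714  0.3039] tips z 0.2313 0.0726 gap 0.04392903611386017 F [-0.4 -0.3 -0.6] q [ 58.  15.  88.  -0.  77. -30.]
rotvec err tool deg [-0.   -0.    0.21]
shift tool cm [-24.69 -66.99   0.39]
```

Request:
carry_out(
  steps=[
    [255,-1.65,-4.46,0,0,0,0.2],
    [255,-1.65,-4.46,0,0,0,0],
    [255,-1.65,-4.46,0,0,0,0],
    [255,-1.65,-4.46,0,0,0,0],
    [255,-1.65,-4.46,0,0,0,0],
  ],
)

```text
clock: 2.1
tcp_pos: [0.2658, 0.287, 0.3041]
tcp_rot: [[-0.999, 0.044, 0.001], [0.044, 0.999, 0.0], [-0.001, 0.0, -1.0]]
force: [0.7, -0.3, 0.2]
finger_gap: 0.0
```

Request:
carry_out(
  steps=[
    [255,-1.65,-4.46,0,0,0,0],
    [255,-1.65,-4.46,0,0,0,0],
    [255,-1.65,-4.46,0,0,0,0],
    [255,-1.65,-4.46,0,0,0,0],
    [255,-1.65,-4.46,0,0,0,0],
  ],
)

```text
clock: 2.6
tcp_pos: [0.3383, 0.0603, 0.3044]
tcp_rot: [[-0.999, 0.045, 0.002], [0.045, 0.999, -0.0], [-0.002, 0.0, -1.0]]
force: [2.0, 0.4, 0.4]
finger_gap: -0.0001
```

Request:
carry_out(
  steps=[
    [255,-1.65,-4.46,0,0,0,0],
    [255,-1.65,-4.46,0,0,0,0],
    [255,-1.65,-4.46,0,0,0,0],
    [255,-1.0,-3,0,0,0,0],
    [255,0,0,0,0,0,0],
  ],
)

```text
clock: 3.1
tcp_pos: [0.3915, -0.108, 0.304]
tcp_rot: [[-0.999, 0.049, 0.001], [0.049, 0.999, -0.002], [-0.001, -0.002, -1.0]]
force: [-0.4, 1.2, 0.6]
finger_gap: 0.0004
```

```bash
python3 go.py -0.26 -0.0975 0.148
```

```text
clock 3.1 cooler-frame tcp [-0.2859 -0.043   0.304 ] tips z 0.2314 0.0726 gap 0.0004401168986454966 F [-0.4  1.2  0.6] q [ -31.   -0.  106.   -0.   75. -118.]
rotvec err tool deg [-0.09  0.05 -0.5 ]
shift tool cm [-2.63 -5.4  15.61]
```

Request:
carry_out(
  steps=[
    [255,-1.3,-2.7,0,0,0,-0.5],
    [255,-1.3,-2.7,0,0,0,0],
    [255,0,0,4,0,0,0],
    [255,0,0,4,0,0,0],
    [255,0,0,0,0,0,0],
  ],
)

```text
clock: 3.6
tcp_pos: [0.4113, -0.1567, 0.2198]
tcp_rot: [[-0.999, 0.036, -0.009], [0.036, 0.999, 0.006], [0.009, 0.006, -1.0]]
force: [-1.0, 0.3, 0.0]
finger_gap: 0.0001
```

```bash
python3 go.py -0.26 -0.0975 0.148
python3 - <<'E'
from station import ctrl
import cv2
for n in("scene","top","wrist"):
    f=ctrl.grab_frame(n);a=f["pixels"][:,:,::-1]
    a={"scene":a[170:340,180:390],"top":a[190:360,270:480],"wrist":a}[n]
    cv2.imwrite(f"pics/{n}1.png",cv2.resize(a,None,fx=3.5,fy=3.5,interpolation=cv2.INTER_CUBIC) if n!="wrist" else a)
E
```

```text
clock 3.6 cooler-frame tcp [-0.2641 -0.0909  0.2198] tips z 0.1472 0.0726 gap 0.0001390693222216165 F [-1.   0.3  0. ] q [ -35.    8.  109.    0.   63. -123.]
rotvec err tool deg [ 0.34 -0.5   0.26]
shift tool cm [-0.47 -0.71  7.17]
```

View pics/scene1.png

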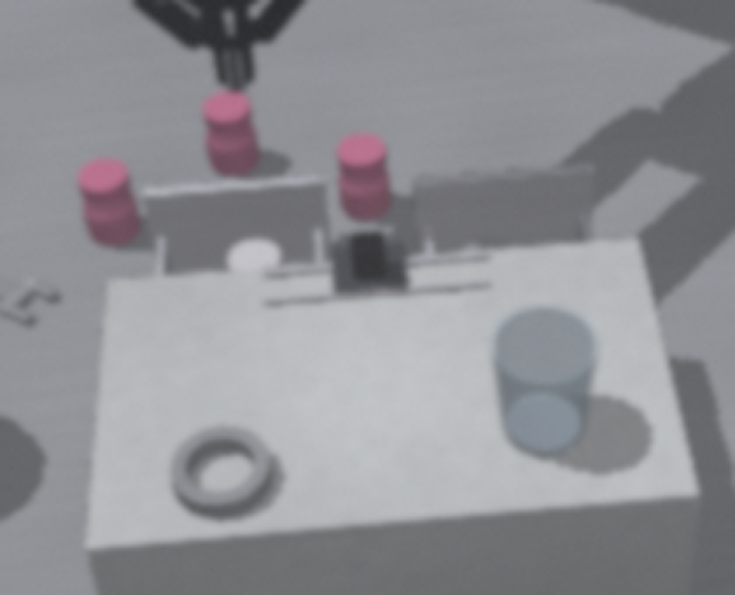

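View pics/top1.png

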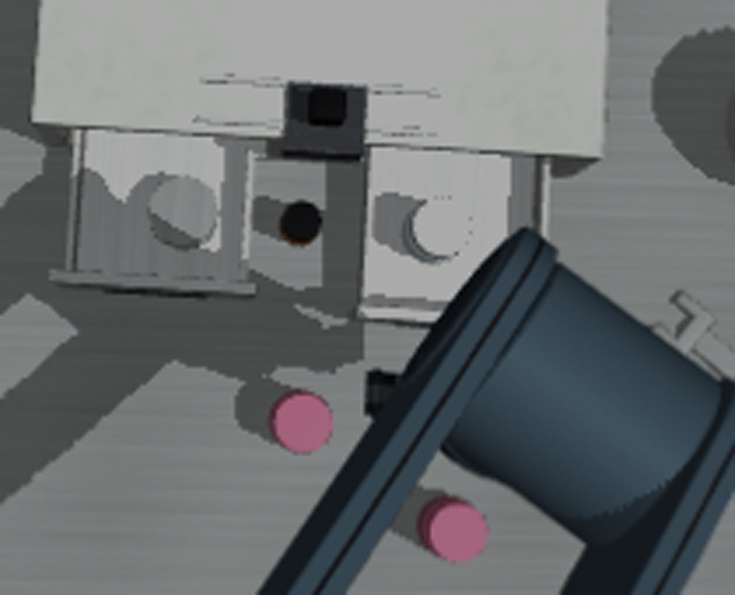

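View pics/wrist1.png

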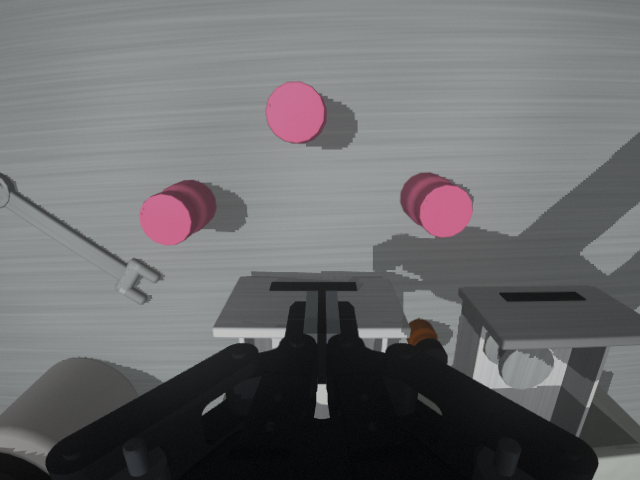

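Request:
carry_out(
  steps=[
    [255,0,-0.6,2.5,0,0,0],
    [255,0,0,2.5,0,0,0],
    [255,0,0,2,0,0,0],
    [255,0,0,0,0,0,0],
  ],
)

```text
clock: 4.15
tcp_pos: [0.4139, -0.1649, 0.154]
tcp_rot: [[-0.999, 0.036, -0.001], [0.036, 0.999, 0.001], [0.001, 0.0, -1.0]]
force: [-0.9, 0.8, -0.8]
finger_gap: -0.0002
```

```bash
python3 go.py -0.226 -0.0975 0.148
python3 - <<'E'
from station import ctrl
import cv2
for n in("scene","wrist"):
    f=ctrl.grab_frame(n);a=f["pixels"][:,:,::-1]
    a={"scene":a[170:340,180:390],"top":a[190:360,270:480],"wrist":a}[n]
    cv2.imwrite(f"pics/{n}2.png",cv2.resize(a,None,fx=3.5,fy=3.5,interpolation=cv2.INTER_CUBIC) if n!="wrist" else a)
E
```

```text
clock 4.15 cooler-frame tcp [-0.2612 -0.0989  0.154 ] tips z 0.0814 0.0726 gap -0.00021056217198049066 F [-0.9  0.8 -0.8] q [ -36.   14.  113.    0.   53. -124.]
rotvec err tool deg [ 0.03 -0.04  0.28]
shift tool cm [-3.52  0.12  0.6 ]
```

View pics/scene2.png

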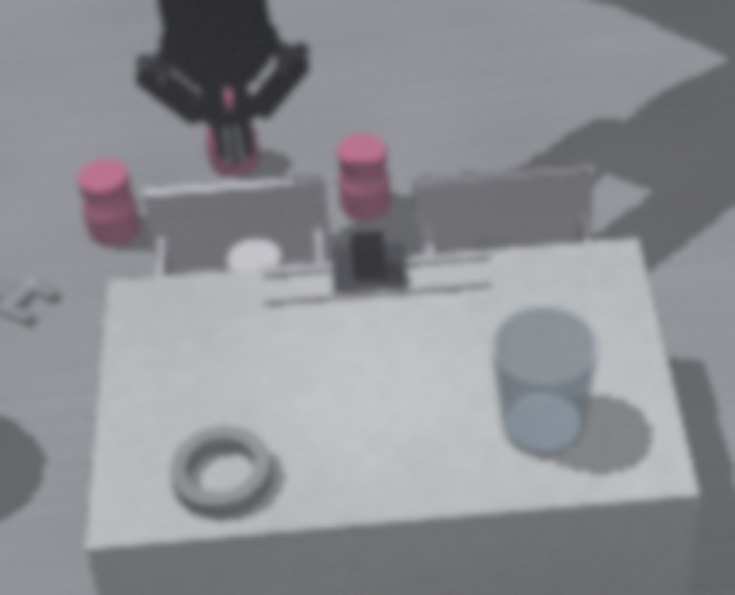

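View pics/wrist2.png

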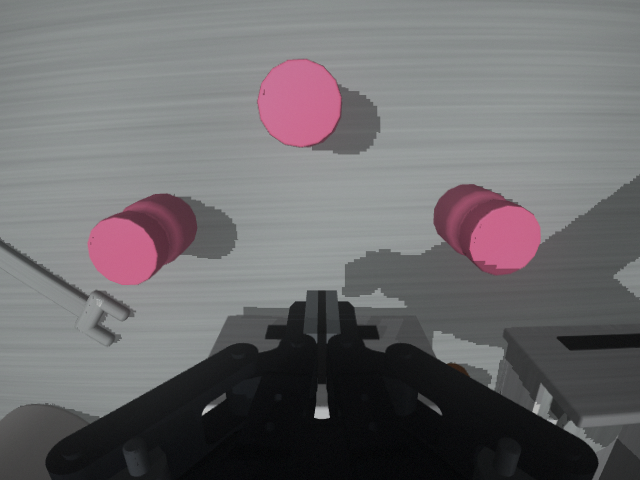

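Request:
carry_out(
  steps=[
    [255,-0.8,0,0.7,0,0,0],
    [255,-0.8,0,0,0,0,0],
    [255,-0.6,0,0,0,0,0],
    [255,-0.4,0,0,0,0,0],
    [255,-0.3,0,0,0,0,0],
  ],
)

```text
clock: 4.75
tcp_pos: [0.4435, -0.1662, 0.1471]
tcp_rot: [[-0.999, 0.036, 0.0], [0.036, 0.999, -0.0], [-0.0, -0.0, -1.0]]
force: [-0.3, -1.1, 0.1]
finger_gap: -0.0002
```

Request:
carry_out(
  steps=[
    [255,-0.3,0,0,0,0,0],
    [255,-0.3,0,0,0,0,0],
    [255,-0.3,0,0,0,0,0],
    [255,-0.3,0,0,0,0,0],
    [255,-0.3,0,0,0,0,0],
  ],
)

```text
clock: 5.25
tcp_pos: [0.4578, -0.1667, 0.1468]
tcp_rot: [[-0.999, 0.036, -0.001], [0.036, 0.999, 0.0], [0.001, 0.0, -1.0]]
force: [-2.3, 0.2, 0.5]
finger_gap: 0.0
```

```bash
python3 go.py -0.121 -0.0975 0.146
python3 - <<'E'
from station import ctrl
import cv2
for n in("scene",):
    f=ctrl.grab_frame(n);a=f["pixels"][:,:,::-1]
    a={"scene":a[170:340,180:390],"top":a[190:360,270:480],"wrist":a}[n]
    cv2.imwrite(f"pics/{n}3.png",cv2.resize(a,None,fx=3.5,fy=3.5,interpolation=cv2.INTER_CUBIC) if n!="wrist" else a)
E
```

```text
clock 5.25 cooler-frame tcp [-0.2172 -0.099   0.1468] tips z 0.0742 0.0726 gap 9.180598743861628e-06 F [-2.3  0.2  0.5] q [ -33.   18.  108.   -0.   54. -121.]
rotvec err tool deg [ 0.02 -0.03  0.26]
shift tool cm [-9.62  0.1   0.08]
```

View pics/scene3.png

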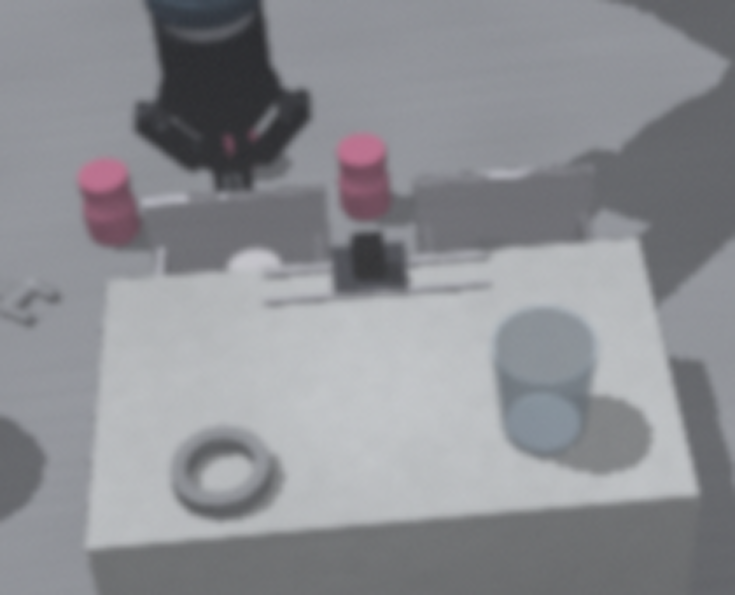

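Request:
carry_out(
  steps=[
    [255,-0.35,0,0,0,0,0],
    [255,-0.35,0,0,0,0,0],
    [255,-0.35,0,0,0,0,0],
    [255,-0.35,0,0,0,0,0],
    [255,-0.35,0,0,0,0,0],
  ],
)

```text
clock: 5.8
tcp_pos: [0.4756, -0.1673, 0.1468]
tcp_rot: [[-0.999, 0.036, -0.0], [0.036, 0.999, 0.0], [0.0, 0.0, -1.0]]
force: [-2.7, -0.5, 0.3]
finger_gap: 0.0003
```

Request:
carry_out(
  steps=[
    [255,-0.35,0,0,0,0,0],
    [255,-0.35,0,0,0,0,0],
    [255,-0.35,0,0,0,0,0],
    [255,-0.35,0,0,0,0,0],
    [255,-0.35,0,0,0,0,0],
  ],
)

```text
clock: 6.3
tcp_pos: [0.4931, -0.168, 0.1468]
tcp_rot: [[-0.999, 0.036, -0.0], [0.036, 0.999, 0.0], [0.0, 0.0, -1.0]]
force: [-2.2, -0.7, -1.0]
finger_gap: -0.0002
```

Request:
carry_out(
  steps=[
    [255,-0.35,0,0,0,0,0],
    [255,-0.35,0,0,0,0,0],
    [255,-0.35,0,0,0,0,0],
    [255,-0.35,0,0,0,0,0],
    [255,-0.35,0,0,0,0,0],
  ],
)

```text
clock: 6.8
tcp_pos: [0.5106, -0.1686, 0.1469]
tcp_rot: [[-0.999, 0.036, -0.0], [0.036, 0.999, 0.0], [0.0, 0.0, -1.0]]
force: [-1.2, -0.4, -1.3]
finger_gap: 0.0004
```

Request:
carry_out(
  steps=[
    [255,-0.35,0,0,0,0,0],
    [255,-0.35,0,0,0,0,0],
    [255,-0.35,0,0,0,0,0],
    [255,-0.35,0,0,0,0,0],
    [255,-0.35,0,0,0,0,0],
  ],
)

```text
clock: 7.3
tcp_pos: [0.5281, -0.1693, 0.1469]
tcp_rot: [[-0.999, 0.036, -0.0], [0.036, 0.999, -0.0], [0.0, -0.0, -1.0]]
force: [-2.3, -0.9, -1.8]
finger_gap: 0.0001
```

```bash
python3 go.py -0.121 -0.0975 0.146
python3 - <<'E'
from station import ctrl
import cv2
for n in("scene",):
    f=ctrl.grab_frame(n);a=f["pixels"][:,:,::-1]
    a={"scene":a[170:340,180:390],"top":a[190:360,270:480],"wrist":a}[n]
    cv2.imwrite(f"pics/{n}4.png",cv2.resize(a,None,fx=3.5,fy=3.5,interpolation=cv2.INTER_CUBIC) if n!="wrist" else a)
E
```

```text
clock 7.3 cooler-frame tcp [-0.1469 -0.0987  0.1469] tips z 0.0743 0.0726 gap 6.527452469975057e-05 F [-2.3 -0.9 -1.8] q [ -29.   24.   99.   -0.   57. -117.]
rotvec err tool deg [-0.   -0.    0.26]
shift tool cm [-2.59  0.11  0.09]
```

View pics/scene4.png

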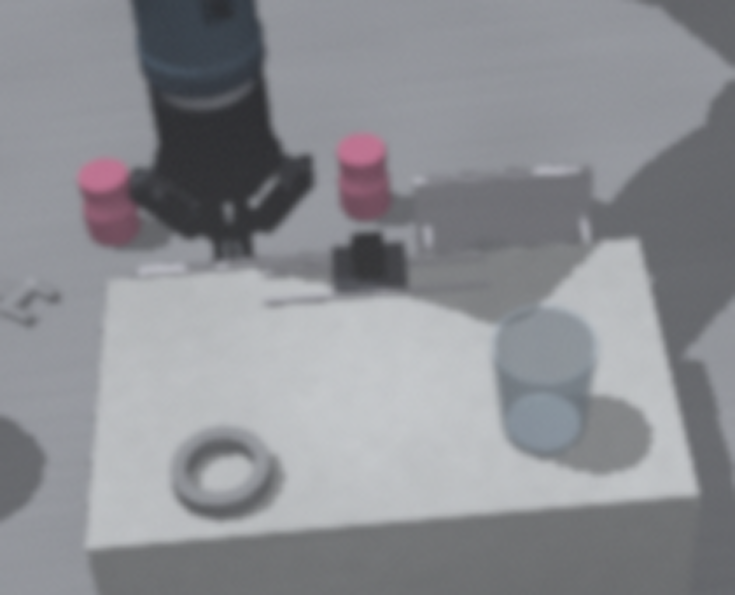

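Request:
carry_out(
  steps=[
    [255,-0.35,0,0,0,0,0],
    [255,-0.35,0,0,0,0,0],
    [255,-0.35,0,0,0,0,0],
    [255,-0.35,0,0,0,0,0],
    [255,-0.3,0,0,0,0,0],
  ],
)

```text
clock: 7.85
tcp_pos: [0.5453, -0.17, 0.147]
tcp_rot: [[-0.999, 0.036, 0.0], [0.036, 0.999, -0.0], [-0.0, -0.0, -1.0]]
force: [-2.1, -0.6, 1.3]
finger_gap: -0.0002
```

Request:
carry_out(
  steps=[
    [255,-0.25,0,0,0,0,0],
    [255,-0.2,0,0,0,0,0],
    [255,-0.15,0,0,0,0,0],
  ],
)

```text
clock: 8.15
tcp_pos: [0.5511, -0.1702, 0.147]
tcp_rot: [[-0.999, 0.036, 0.0], [0.036, 0.999, -0.0], [-0.0, -0.0, -1.0]]
force: [-2.2, 0.1, 1.0]
finger_gap: -0.0002
```

```bash
python3 go.py -0.121 -0.0975 0.146
```

```text
clock 8.15 cooler-frame tcp [-0.1239 -0.0987  0.147 ] tips z 0.0744 0.0726 gap -0.00020336105731783762 F [-2.2  0.1  1. ] q [ -28.   26.   95.   -0.   59. -116.]
rotvec err tool deg [-0.01  0.02  0.26]
shift tool cm [-0.29  0.11  0.1 ]
```

Edge in 1.5 mm steps until the stop shows in the force.

Request:
carry_out(
  steps=[
    [255,-0.15,0,0,0,0,0],
    [255,-0.1,0,0,0,0,0],
  ],
)

```text
clock: 8.35
tcp_pos: [0.5535, -0.1702, 0.147]
tcp_rot: [[-0.999, 0.036, 0.0], [0.036, 0.999, -0.0], [-0.0, -0.0, -1.0]]
force: [-1.8, -0.7, 1.4]
finger_gap: -0.0001
```

Request:
carry_out(
  steps=[
    [255,-0.1,0,0,0,0,0],
    [255,-0.1,0,0,0,0,0],
  ],
)

```text
clock: 8.55
tcp_pos: [0.5547, -0.1702, 0.1468]
tcp_rot: [[-0.999, 0.036, -0.002], [0.036, 0.999, 0.0], [0.002, 0.0, -1.0]]
force: [-7.2, -1.1, 2.6]
finger_gap: 0.0002
```

Request:
carry_out(
  steps=[
    [255,-0.1,0,0,0,0,0],
    [255,0,0,0,0,0,0],
    [255,0,0,0,0,0,0],
  ],
)

```text
clock: 8.85
tcp_pos: [0.5548, -0.1699, 0.1464]
tcp_rot: [[-0.999, 0.036, -0.004], [0.036, 0.999, 0.001], [0.004, 0.001, -1.0]]
force: [-8.1, -0.9, 3.1]
finger_gap: 0.0002
```

Request:
carry_out(
  steps=[
    [255,0.4,0,0,0,0,0],
    [255,1.5,0,0,0,0,0],
    [255,2,0,0,0,0,0],
    [255,1,0,-4,0,0,0],
    [255,0,0,-4,0,0,0],
  ],
)

```text
clock: 9.35
tcp_pos: [0.5057, -0.1678, 0.2265]
tcp_rot: [[-0.999, 0.036, -0.003], [0.036, 0.999, 0.002], [0.003, 0.002, -1.0]]
force: [1.1, 0.1, 0.1]
finger_gap: -0.0002
```

Request:
carry_out(
  steps=[
    [255,0,0,-3,0,0,0.2],
    [255,0,0,0,0,0,0],
  ],
)

```text
clock: 9.55
tcp_pos: [0.5098, -0.1696, 0.2621]
tcp_rot: [[-0.999, 0.039, 0.01], [0.039, 0.999, -0.005], [-0.01, -0.005, -1.0]]
force: [0.0, -0.2, -1.1]
finger_gap: -0.0001
```

```bash
python3 go.py -0.092 0.034 0.26
python3 - <<'E'
from station import ctrl
import cv2
for n in("scene","top"):
    f=ctrl.grab_frame(n);a=f["pixels"][:,:,::-1]
    a={"scene":a[170:340,180:390],"top":a[190:360,270:480],"wrist":a}[n]
    cv2.imwrite(f"pics/{n}5.png",cv2.resize(a,None,fx=3.5,fy=3.5,interpolation=cv2.INTER_CUBIC) if n!="wrist" else a)
E
```

```text
clock 9.55 cooler-frame tcp [-0.1652 -0.0998  0.2621] tips z 0.1895 0.0726 gap -0.0001232919957957728 F [ 0.  -0.2 -1.1] q [ -30.   15.   94.    0.   71. -118.]
rotvec err tool deg [-0.27  0.58  0.06]
shift tool cm [-7.33 13.37  0.22]
```

View pics/scene5.png

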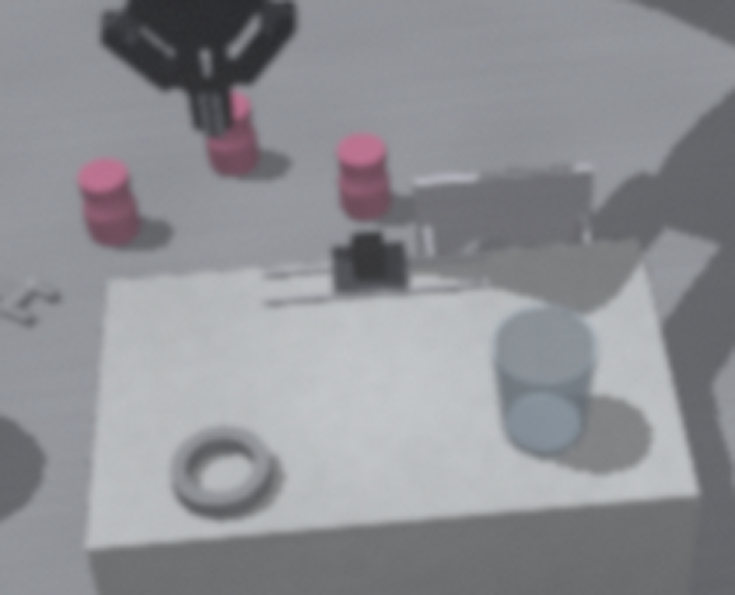

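View pics/top5.png

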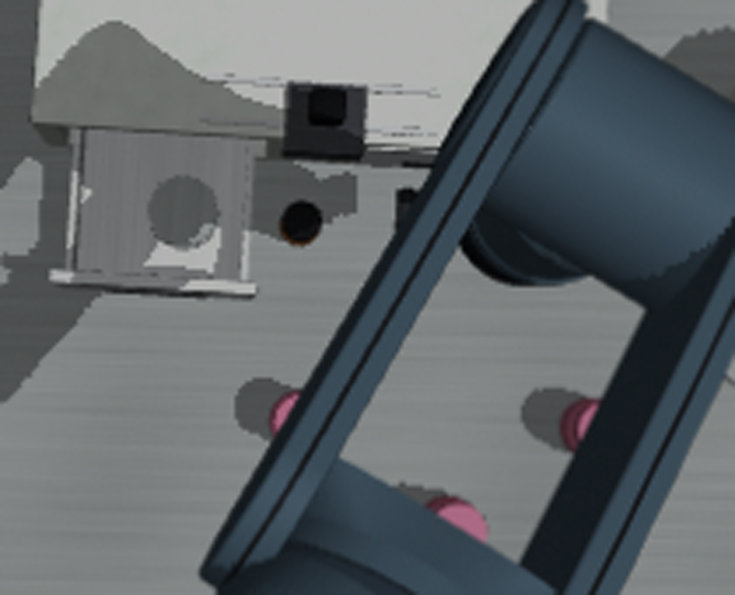

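Request:
carry_out(
  steps=[
    [255,0,4.4,0,0,0,0],
    [255,0,4.4,0,0,0,0],
    [255,-2.4,4.2,0,0,0,0],
    [255,-2.5,0.4,0,0,0,0],
    [255,-2.4,0,0,0,0,0],
  ],
)

```text
clock: 10.15
tcp_pos: [0.5858, -0.035, 0.2551]
tcp_rot: [[-0.999, 0.036, -0.002], [0.036, 0.999, 0.001], [0.002, 0.001, -1.0]]
force: [0.6, -0.9, 0.7]
finger_gap: 0.0004
```

```bash
python3 go.py -0.092 0.034 0.203
```

```text
clock 10.15 cooler-frame tcp [-0.0947  0.0378  0.2551] tips z 0.1825 0.0726 gap 0.00042488501057358705 F [ 0.6 -0.9  0.7] q [ -14.   21.   87.    0.   73. -102.]
rotvec err tool deg [ 0.06 -0.14  0.24]
shift tool cm [-0.28 -0.38  5.2 ]
```

Request:
carry_out(
  steps=[
    [255,-0.2,0,2,0,0,0.2],
    [255,0,0,2,0,0,0],
    [255,0,0,1.0,0,0,0],
    [255,0,0,0,0,0,0],
  ],
)

```text
clock: 10.55
tcp_pos: [0.5861, -0.0371, 0.2039]
tcp_rot: [[-0.999, 0.043, -0.006], [0.043, 0.999, 0.002], [0.006, 0.001, -1.0]]
force: [-0.6, -0.5, -0.2]
finger_gap: -0.0001
```

```bash
python3 go.py -0.092 -0.0145 0.203
python3 - <<'E'
from station import ctrl
import cv2
for n in("scene",):
    f=ctrl.grab_frame(n);a=f["pixels"][:,:,::-1]
    cv2.imwrite(f"pics/{n}6.png",cv2.resize(a[170:340,180:390],None,fx=3.5,fy=3.5,interpolation=cv2.INTER_CUBIC))
E
```

```text
clock 10.55 cooler-frame tcp [-0.0943  0.0357  0.2039] tips z 0.1313 0.0726 gap -0.00013722085219889876 F [-0.6 -0.5 -0.2] q [ -15.   23.   90.    0.   67. -102.]
rotvec err tool deg [ 0.08 -0.33 -0.14]
shift tool cm [-0.24 -5.02  0.08]
```

View pics/scene6.png

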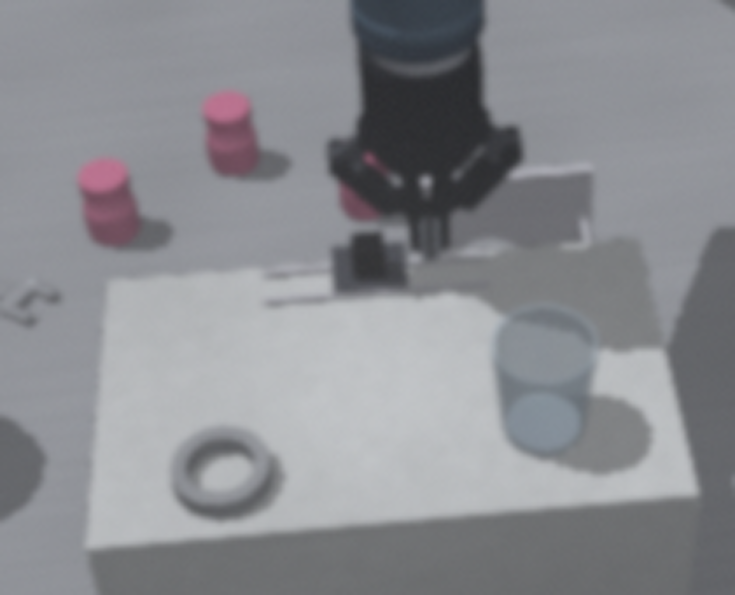

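Request:
carry_out(
  steps=[
    [255,-0.1,-0.7,0.2,0,0,0],
    [255,0,-0.6,0,0,0,0],
    [255,0,-0.5,0,0,0,0],
    [255,0,-0.5,0,0,0,0],
    [255,0,-0.5,0,0,0,0],
  ],
)

```text
clock: 11.1
tcp_pos: [0.5877, -0.0661, 0.2056]
tcp_rot: [[-0.999, 0.043, 0.001], [0.043, 0.999, -0.0], [-0.001, 0.0, -1.0]]
force: [1.4, 2.6, 0.9]
finger_gap: 0.0
```

Request:
carry_out(
  steps=[
    [255,0,-0.5,0,0,0,0],
    [255,0,-0.5,0,0,0,0],
    [255,0,-0.4,0,0,0,0],
    [255,0,-0.3,0,0,0,0],
  ],
)

```text
clock: 11.5
tcp_pos: [0.5866, -0.083, 0.2049]
tcp_rot: [[-0.999, 0.043, -0.0], [0.043, 0.999, 0.0], [0.0, 0.0, -1.0]]
force: [0.1, 1.0, 0.2]
finger_gap: 0.0
```

```bash
python3 go.py -0.092 -0.0145 0.203
python3 - <<'E'
from station import ctrl
import cv2
for n in("scene",):
    f=ctrl.grab_frame(n);a=f["pixels"][:,:,::-1]
    cv2.imwrite(f"pics/{n}7.png",cv2.resize(a[170:340,180:390],None,fx=3.5,fy=3.5,interpolation=cv2.INTER_CUBIC))
E
```

```text
clock 11.5 cooler-frame tcp [-0.092  -0.0101  0.2049] tips z 0.1323 0.0726 gap 2.0176182241098038e-05 F [0.1 1.  0.2] q [ -19.   24.   90.    0.   67. -106.]
rotvec err tool deg [ 0.   -0.   -0.15]
shift tool cm [ 0.   -0.44  0.19]
```

View pics/scene7.png

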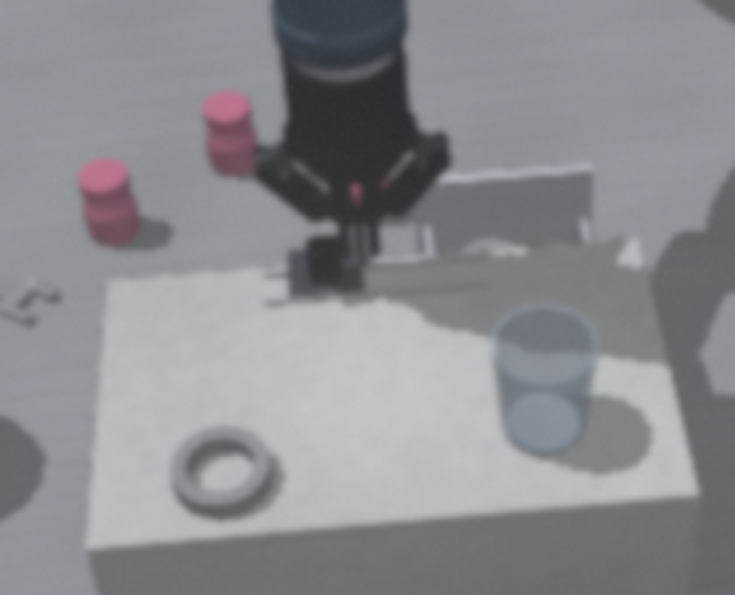

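Request:
carry_out(
  steps=[
    [255,0,-0.3,0,0,0,0],
    [255,0,-0.3,0,0,0,0],
    [255,0,-0.2,0,0,0,0],
  ],
)

```text
clock: 11.85
tcp_pos: [0.5863, -0.0898, 0.2049]
tcp_rot: [[-0.999, 0.043, -0.0], [0.043, 0.999, 0.002], [0.0, 0.002, -1.0]]
force: [2.5, 9.8, 1.8]
finger_gap: 0.0003
```

Request:
carry_out(
  steps=[
    [255,0,-0.2,0,0,0,0],
    [255,0,-0.2,0,0,0,0],
  ],
)

```text
clock: 12.05
tcp_pos: [0.5862, -0.0906, 0.2049]
tcp_rot: [[-0.999, 0.043, 0.0], [0.043, 0.999, 0.008], [0.0, 0.008, -1.0]]
force: [2.0, 19.6, 4.0]
finger_gap: -0.0003
```

Request:
carry_out(
  steps=[
    [255,0,-0.15,0,0,0,0],
    [255,0,-0.15,0,0,0,0],
  ],
)

```text
clock: 12.25
tcp_pos: [0.5862, -0.0911, 0.2049]
tcp_rot: [[-0.999, 0.042, 0.0], [0.042, 0.999, 0.012], [0.0, 0.012, -1.0]]
force: [3.7, 27.7, 5.5]
finger_gap: 0.0
```

Request:
carry_out(
  steps=[
    [255,0,0.6,0,0,0,0],
    [255,0,0.8,0,0,0,0],
    [255,0,0,-3,0,0,0],
    [255,0,0,-4,0,0,0],
    [255,2,2,-2,0,0,0],
  ],
)

```text
clock: 12.75
tcp_pos: [0.5697, -0.0652, 0.2978]
tcp_rot: [[-0.999, 0.045, 0.005], [0.045, 0.999, -0.003], [-0.005, -0.003, -1.0]]
force: [0.2, 0.3, 0.4]
finger_gap: 0.0002
```

Request:
carry_out(
  steps=[
    [255,3,3,0,0,0,0],
    [255,3,3,0,0,0,0],
    [255,3,3,0,0,0,0],
    [255,3,4,0,0,0,0],
    [255,3,4,0,0,0,0],
  ],
)

```text
clock: 13.25
tcp_pos: [0.4236, 0.114, 0.2949]
tcp_rot: [[-0.999, 0.045, 0.0], [0.045, 0.999, -0.001], [-0.0, -0.001, -1.0]]
force: [1.1, 0.4, -0.1]
finger_gap: -0.0001
```

Request:
carry_out(
  steps=[
    [255,0,4,0,0,0,0],
    [255,0,4,0,0,0,0],
    [255,0,4,0,0,0,0],
    [255,0,4,0,0,0,0],
    [255,0,0,0,0,0,0],
  ],
)

```text
clock: 13.75
tcp_pos: [0.4316, 0.2768, 0.2947]
tcp_rot: [[-0.999, 0.039, 0.001], [0.039, 0.999, 0.001], [-0.001, 0.001, -1.0]]
force: [-0.3, -0.2, -0.2]
finger_gap: 0.0
```

```bash
python3 go.py
python3 - <<'E'
from station import ctrl
import cv2,numpy as np
from h import *
for n in("scene","top"):
    f=ctrl.grab_frame(n);a=f["pixels"][:,:,::-1]
    print(n,[(d["p"],d["location"]) for d in ctrl.mark_of("latch_top",f)])
    a={"scene":a[170:340,180:390],"top":a[190:360,270:480]}[n]
    cv2.imwrite(f"pics/{n}8.png",cv2.resize(a,None,fx=3.5,fy=3.5,interpolation=cv2.INTER_CUBIC))
    a=-0.0405;c,s=np.cos(a),np.sin(a)
    W=[.6789+c*-.092-s*-.04,-.0766+s*-.092+c*-.04,.149]
    print("expected latch at -40:",proj(f,W), "at -34", proj(f,[.6789+c*-.092-s*-.034,-.0766+s*-.092+c*-.034,.149]))
E
```

```text
clock 13.75 cooler-frame tcp [-0.2614  0.3431  0.2947] tips z 0.2221 0.0726 gap 3.9797580974065384e-05 F [-0.3 -0.2 -0.2] q [ 20.  11.  94.   0.  75. -68.]
rotvec err tool deg [0.06 0.03 0.09]
scene [(0.86, [268.3, 239.6])]
expected latch at -40: [[269.04503839 239.96010236]] at -34 [[271.66809602 239.75640224]]
top [(0.72, [379.5, 218.8])]
expected latch at -40: [[380.03891919 220.94724145]] at -34 [[377.22843561 220.76615818]]
```

View pics/scene8.png

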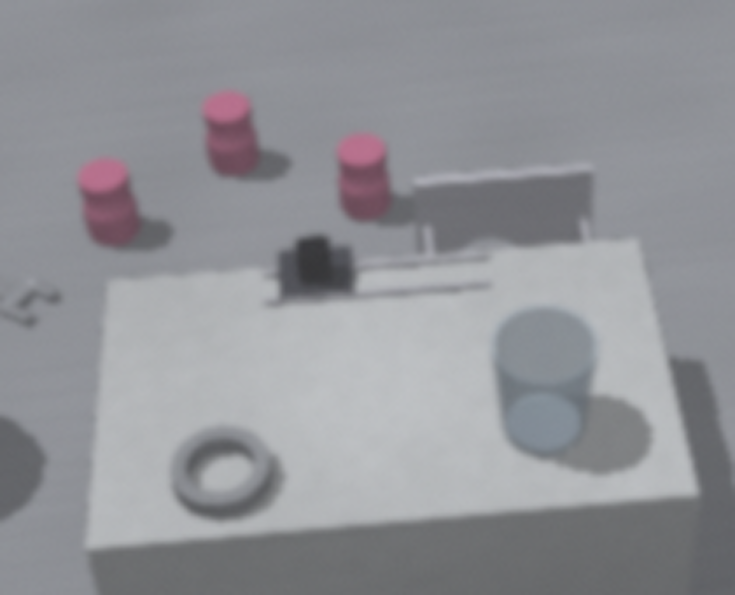

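View pics/top8.png

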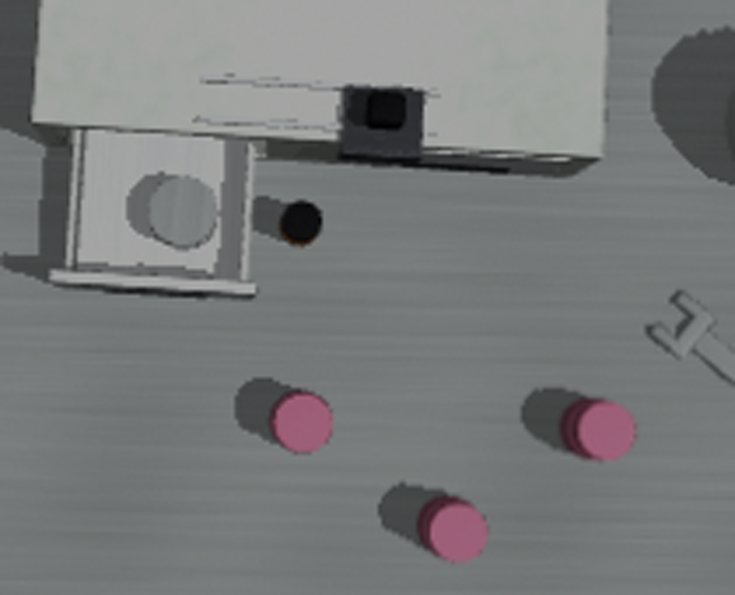

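The scene view shows the latch block moved across to about (314, 258). In the top view it is at (385, 108), the right drawer is flush, and the left drawer, fitting, vial and pink jars haven't moved. I'm handing the job in.

```bash
python3 -c "
from station import ctrl
print(ctrl.job_done())"
```

```text
the job is handed in; nothing more can be done
None
```

I pushed the right drawer (the one with the white-capped jar) home with the closed fingertips, slid the latch across in front of it, and handed the job in at about 14 s. No verdict is reported.

- **Drawer:** it moved slowly at about 2 N until it reached its stop at about 8 N. The last pictures show its front flush with the cooler.
- **Latch:** I pushed it until the force rose to about 28 N at the stop. The detected latch position matches the one expected for −40 mm to within 1 px along its travel in both cameras. In the top view it was 2 px off across the travel.
- **Surroundings:** the fitting's drawer, the fitting, the vial and the pink look-alikes look unchanged in both views. So do the beaker and collar in the scene view, and the visible end of the wrench. I did not recheck the reagent bottle or the drum in the final pictures, but the arm did not touch anything near them. It was clear of everything at hand-in.
- **Not checked:** the jar can't be seen inside the shut drawer, so I could not confirm it is standing. I rely on the slow push (about 35 mm/s, slower at the end). It was upright when last seen, early in the push.

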